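# Drop a scrapped bangle through the lever-lidded scrap box

### The job

The brass bangle lying on the fire brick is a reject and goes into the grey scrap box beside the brick. Work with the fingertips only and pick nothing up: push the bangle off the brick into the box's chute, so that it slides down and waits against the closed lid's flap; then press the lever pad all the way down, so that the lid lifts fully and the bangle slides inside, and let the lever come up slowly under your fingertips until the lid is shut, without letting the lid slam. Leave the tin and the tweezers where they lie, and finish clear of everything.

Things in the scene. Friction and masses are not known exactly. Their poses are not given: they have to be found in the camera images.
- scrap_box: Grey sheet-metal scrap box with a bare metal lid, fixed to the bench. Origin: centre of the underside of its square part, on the bench. +x towards the back, away from the lever side; +y towards chute and brick; z up. Square part 90 (x) x 102 (y) mm, lid top 85 mm high. The lid is hinged along the -y edge (y -53, z 80 mm); its +y edge rises.
- chute_head (a point): Middle of the upper edge of the chute's floor, 2 mm below the brick's top, 0.5 mm from the brick. Axes as the box. The polished chute slopes down 28 degrees towards the box's -y. Side cheeks 17 mm high narrow from 86 mm apart here to 76 mm at the foot. What tips over this edge slides by itself down to the lid's flap, and into the box when the lid is up.
- chute_foot (a point): Middle of the lower edge of the chute's floor, just inside the box (at y 46, z 13 mm in the box's frame). The flap, 72 mm wide, hangs from the lid's +y edge and shuts the chute 8 mm before this edge; it swings up with the lid.
- box_inside (a point): Middle of the box's inner floor, 4 mm above the bench; the space inside is 84 (x) x 96 (y) mm. Axes as the box.
- pad (a point): Middle of the top of the lever's black rubber pad (40 mm along the box's x, 34 mm along y), in front and to the right of the box, 64 mm above the bench with the lid shut. Moves with the lever. Pressed fully it has gone 36 mm down and 10 mm towards the box's +y, and slopes 24 degrees. It needs 2 to 10 N; a stop ends its travel; a spring and the lid push it back up.
- lever: Flat steel lever along the box's front face, with the pad at its -y end. Origin on its turning axis, which runs along the box's x at y -79 mm, z 70 mm in the box's frame; the pad's middle lies 90 mm to the -y side of it. Full travel 0.42 rad. Under the pad a foot plate, 4 mm thick, reaches to x -98 mm and y -191 mm in the box's frame.
- lid (a joint): Angle of the lid, rad: 0 shut, 1.02 fully open (lever all the way down). Coupled to the lever: the lid turns 2.43 times as far as the lever. Let go, it falls shut hard.
- brick_top (a point): Centre of the flat top of the pale square fire brick, 62 mm above the bench; the top is 110 x 110 mm, its sides along the box's x and y. The brick is fixed against the chute's head, on the box's +y side. Axes as the box.
- bangle_center (a point): Centre of the loose brass bangle (half-way up): a flat-lying open ring, 57 x 63 mm outside, about 50 x 55 mm inside, 12 mm high, 24 g, with a narrow gap. It lies on the brick's top, its centre 68 mm above the bench.
- rouge_tin: Small round tin with a red lid, 51 mm wide, 22 mm high, loose, behind the lever and to the right of the box. Bystander. Origin: centre of its underside.
- tweezers: Steel tweezers, 162 mm long, 7 mm high, loose, lying behind the box and chute. Bystander. Origin: centre of its underside.
There are look-alikes about, which are no part of the job. What is shaped like the part that bears bangle_center but purple is not meant.

How it is judged:
By the outcome, as a careful person would: the job done as asked, in the order asked, and still so for the second after the job is handed in, with the robot touching nothing.
It also fails if it takes over 54 s, if anything falls off the work surface, if the arm or the gripper's body presses on something with over 40 N, if the wrist force passes 120 N, or if a joint passes its speed limit or range.

### The arm

A 7-joint arm with a two-finger parallel gripper is mounted at the origin on a cart in front of the work surface, level with it; the furniture and walls round the work are solid. World frame = base frame: x ahead of the robot, y to its left, z up, the work surface at z = 0. Lengths are in m, angles in rad, forces in N, time in s.
With the tool pointing down it reaches from about 0.4 to 0.875 m from the base axis. Payload 6.5 kg.
Tool frame: the origin (TCP) lies at the very end of the fingers, on their centre line; the grasp point (between the pads) lies 19 mm behind it (r.grip_depth is the distance from the TCP to the grasp point, in m); z points along the fingers, y is the line along which they close (so a half turn about z gives the same grasp; the last joint's range is limited). The gripper opens to 85 mm and grips with 20 to 120 N. Pads are 22 mm wide; open, the fingers measure 114 mm over their backs; the gripper's body (76 mm by 85 mm) begins 54 mm behind the grasp point. The pads swing forward as they close: fully open they stand 13 mm farther back than shut.
Start: joints at [1.271, 0.536, -0.004, 1.538, 0.003, 1.067, -0.071], TCP at [0.151, -0.632, 0.231] pointing down, gripper open.
Joint ranges: [-2.7, 2.7], [-0.37, 2.16], [-1.27, 1.26], [0.24, 2.4], [-1.31, 4.45], [0.19, 1.91], [-2.76, 2.76]. Speed limits (rad/s): [2.39, 2.39, 3.14, 3.14, 3.14, 3.14, 3.14].

### API

Orientations are given as a unit quaternion [x, y, z, w].
In Python, from workcell import readout, viewer, workorder, r gives the robot as it stands. The module is installed in compiled form; this text tells all that it offers.
- The arm moves only by the tool apply_moves, never from a script. Its argument "steps" is a list of rows, each an object with "slide": the shift along the world's x, y, z in cm, a list of three; "spin": the turn about the world's z in degrees; "grip": the finger opening in cm, from 0 to 8.54. In form: [{"slide": [x, y, z], "spin": spin, "grip": grip}, ...]. A call has 1 to 5 rows; each row shifts and turns the commanded pose from where the row before left it; what a row does not reach is not made up. A row lasts 1/12 s, in which the tool goes at most 41.7 mm and 7.16 degrees, less where a joint would pass 70% of its speed; a pose out of reach is approached as far as the arm can. A call is refused whole if a number of a shift passes 4.17 or a number of a turn 7.16, either way. A call with a gripper value outside its range is refused whole. The fingers move at their own pace and stop on an object; "newtons" is the grip in N (left out, the last holds). Time passes only in rows, so rows that do not move let the fingers close. It gives the time, the measured TCP pose, the force, the opening and the grip force at its end, in the units of the state.
- readout.get_state(): the state, without advancing time (a new reading comes with each control period).
- viewer.read_camera(name): name is "scene" or "top"; returns (picture, depth): 420x560x3 uint8, blue, green, red; 420x560 float32, m along the optical axis (not along the pixel's ray), 0 where there is no reading.
- viewer.camera_info(name): a dict with "K" (3x3 intrinsics, pixels), "k1" (the pictures are not rectified: a ray, as slopes to the right and down, at radius r is drawn at 1 + k1 r^2 times it, then the intrinsics apply), "extrinsics" (4x4, takes a point from camera to world coordinates). Camera axes: x right, y up, looking along -z (the intrinsics and any distortion apply to the point x, -y, -z); pixel columns grow to the right and rows downward; lengths in m; the calibration is good to about 2 mm. A picture is of the moment at which its call begins. camera_info takes no time and is no camera call.
- workorder.close_job(): hands the job in; it is judged then, once.
The state is a dict: "t": time; "qpos": joint angles; "dq": joint speeds; "tau": joint torques, N m; "eef_pos": TCP position; "orientation": TCP orientation; "wrist_force": force on the tool from outside, world axes, zero at the start; "torque": the same for the moment, N m; "gripper_width": finger opening in m; "grip_force": force on a finger pad.
Only numpy, scipy, OpenCV 4.12 (cv2) and the standard library are available. Lean on these libraries where they do the work, as an engineer would, in place of code of your own. Each camera call takes 0.05 s, during which the arm holds its last target. There are 200 camera calls.

## Working session

There is one attempt and no reset: what is moved stays moved. The work goes in short steps, Python scripts to look and compute and a tool call to move; the robot and the scene stay as the last step left them, time stands still between calls to the robot, and variables do not carry over. Pictures are saved under pics/ and viewed, at most 10 in all, crops included, and the job is handed in when it is done.

Besides the shell and the picture viewer there is one more tool, called after ">>>" in YAML: its name, and indented under it one key for each argument. apply_moves: Moves the arm, as the interface text tells. Its arguments: {"type":"object","properties":{"steps":{"type":"array","items":{"type":"object","properties":{"slide":{"type":"array","items":{"type":"number"}},"spin":{"type":"number"},"grip":{"type":"number"}}}},"newtons":{"type":"number"}},"required":["steps"]}

```bash
mkdir -p pics
cat > h.py <<'E'
import numpy as np, cv2
from workcell import readout, viewer, workorder, r
def snap(name,fn=None):
    im,d=viewer.read_camera(name)
    if fn: cv2.imwrite('pics/'+fn,im)
    return im,d
def world(name,d):
    """per-pixel world points"""
    c=viewer.camera_info(name);K=np.array(c['K'],float);E=np.array(c['extrinsics'])
    h,w=d.shape;u,v=np.meshgrid(np.arange(w),np.arange(h))
    p=cv2.undistortPoints(np.stack([u,v],-1).reshape(-1,1,2).astype(float),K,np.array([c['k1'],0,0,0.])).reshape(h,w,2)
    P=np.stack([p[...,0]*d,-p[...,1]*d,-d,np.ones_like(d)],-1)@E.T
    return P[...,:3]
E
python3 - <<'E'
from h import *
for n in('scene','top'):
    im,d=snap(n,n+'0.png'); np.save(n+'0.npy',world(n,d)); c=viewer.camera_info(n); print(n,np.round(c['extrinsics'],3).tolist(),c['k1'])
print(readout.get_state())
E
```

```text
scene [[-0.821, 0.314, -0.476, 0.109], [-0.57, -0.435, 0.697, 0.601], [0.012, 0.844, 0.537, 0.591], [0.0, 0.0, 0.0, 1.0]] -0.18401794989867298
top [[-0.027, 0.985, -0.173, 0.385], [-1.0, -0.027, 0.006, -0.047], [0.001, 0.173, 0.985, 1.06], [0.0, 0.0, 0.0, 1.0]] -0.08833211811076759
{'t': 0.1, 'qpos': array([ 1.2708005 ,  0.53708023, -0.00444997,  1.53874583,  0.00259127,
        1.0673042 , -0.07121484]), 'dq': array([ 7.71126649e-04, -1.74766806e-03, -1.49062702e-03, -2.90974637e-03,
        2.00068284e-04,  1.70659073e-03, -9.33768650e-05]), 'tau': array([ 3.31991097e-03, -5.84565675e+01,  1.05223451e+00, -2.59777218e+01,
        1.26541339e-02,  4.54502282e-03,  1.59106742e-05]), 'eef_pos': array([ 0.15045448, -0.63177685,  0.23051829]), 'orientation': array([ 9.93171289e-01,  1.16662783e-01, -1.38855261e-04, -7.53229125e-04]), 'wrist_force': array([-0.25564155, -0.48510929, -0.33729378]), 'torque': array([-0.00409636, -0.01691812, -0.00340452]), 'grip_force': 0.0, 'gripper_width': 0.08529577716519302}
```

View pics/scene0.png

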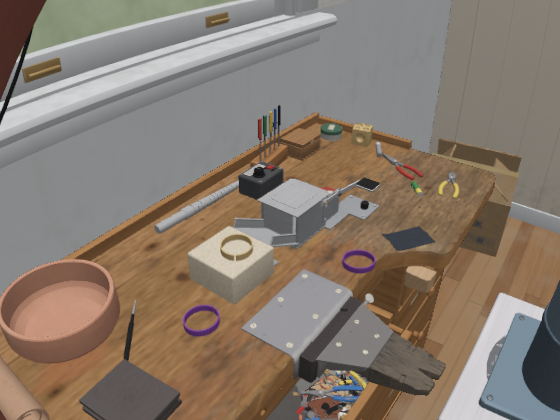

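View pics/top0.png

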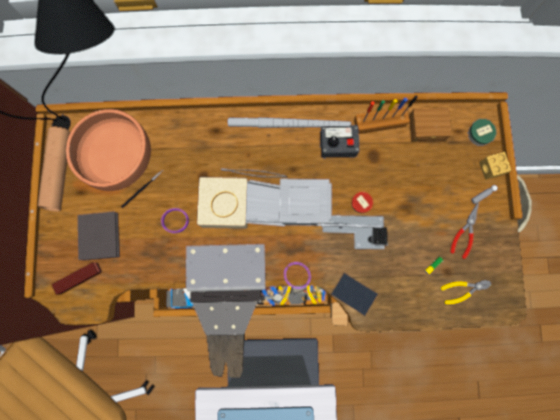

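The pictures show the brick at top-view pixel (222,201), with the bangle on it at (225,204). The box is at (305,201), the black pad at (378,236), the red tin at (362,203) and the tweezers near (255,172). Next I'll measure these.

Run:
```python
from h import *
P=np.load('top0.npy'); im=cv2.imread('pics/top0.png')
def reg(u0,u1,v0,v1,z0,z1,n):
    s=P[v0:v1,u0:u1].reshape(-1,3); s=s[(s[:,2]>z0)&(s[:,2]<z1)]
    rc=cv2.minAreaRect((s[:,:2]*1000).astype(np.float32)); print(n,len(s),'mean',s.mean(0).round(4),'rect',np.round(rc[0],1),np.round(rc[1],1),round(rc[2],1))
    return s
reg(190,255,170,235,.052,.066,'bricktop')
reg(190,255,170,235,.067,.09,'bangle')
reg(270,340,170,235,.078,.095,'lid')
reg(345,395,215,255,.055,.08,'pad')
reg(345,380,185,220,.012,.035,'tin')
reg(345,395,215,255,.002,.012,'footplate')
# bangle from scene
Q=np.load('scene0.npy')
m=(abs(Q[...,2]-.074)<.004); m[:225]=0;m[265:]=0;m[:,:210]=0;m[:,262:]=0
s=Q[m];print('bangle scene',len(s),np.round(cv2.minAreaRect((s[:,:2]*1000).astype(np.float32)),1) if 0 else cv2.minAreaRect((s[:,:2]*1000).astype(np.float32)))
m=(abs(Q[...,2]-.062)<.004); m[:225]=0;m[300:]=0;m[:,:185]=0;m[:,278:]=0
print('brick scene',cv2.minAreaRect((Q[m][:,:2]*1000).astype(np.float32)))
m=(abs(Q[...,2]-.064)<.005); m[:172]=0;m[195:]=0;m[:,:352]=0;m[:,385:]=0
print('pad scene',m.sum(),cv2.minAreaRect((Q[m][:,:2]*1000).astype(np.float32)))
for n in('top','scene'):
  i=cv2.imread(f'pics/{n}0.png')
c=cv2.resize(im[160:265,170:400],None,fx=3.4,fy=3.4,interpolation=cv2.INTER_CUBIC);cv2.imwrite('pics/c1.png',c)
```

```text
bricktop 2414 mean [0.5729 0.0781 0.0601] rect [573.7  75.6] [129.6 109.7] 88.0
bangle 134 mean [0.5676 0.0676 0.0722] rect [571.8  58.6] [96.8 92.7] 89.0
lid 2217 mean [ 0.5651 -0.1044  0.0824] rect [ 563.2 -113.5] [133.1 102.1] 87.0
pad 374 mean [ 0.4886 -0.2586  0.0638] rect [ 488.7 -238.1] [100.2  44.3] 82.7
tin 342 mean [ 0.5696 -0.2419  0.0212] rect [ 570.6 -242.8] [46.9 49.3] 42.7
footplate 534 mean [ 0.5047 -0.2448  0.0041] rect [ 497.8 -259.1] [117.9  81.5] 87.8
bangle scene 180 ((566.721923828125, 81.24949645996094), (55.786659240722656, 64.74137878417969), 38.083805084228516)
brick scene ((575.412353515625, 77.33482360839844), (130.98834228515625, 112.3243637084961), 87.8844985961914)
pad scene 190 ((488.3354797363281, -261.9642028808594), (47.414634704589844, 47.0527229309082), 3.789048671722412)
```

View pics/c1.png

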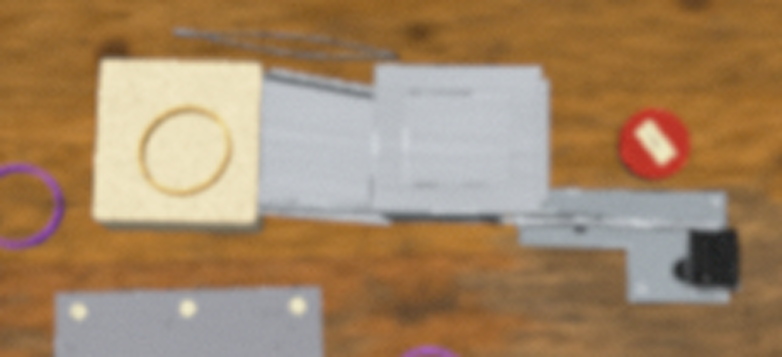

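The crop confirms the layout: the bangle is a bit toward the robot and the chute from the brick's middle, and the pad is the black square at crop (713,258). I'll refine the positions using colour masks.

Run:
```python
from h import *
def rect(m,P,n):
    s=P[m]; print(n,len(s),[np.round(q,1) for q in cv2.minAreaRect((s[:,:2]*1000).astype(np.float32))],'mean',np.round(s.mean(0)*1000,1),'pct',np.round(np.percentile(s*1000,[2,98],axis=0),1).tolist())
for n,bb,pb,gb in(('top',(165,235,190,252),(222,252,368,396),(165,235,190,260)),('scene',(225,300,180,280),(172,195,350,385),(225,270,210,265))):
    im=cv2.imread(f'pics/{n}0.png');P=np.load(n+'0.npy');hsv=cv2.cvtColor(im,cv2.COLOR_BGR2HSV).astype(int);Z=P[...,2]
    def box(b): m=np.zeros(Z.shape,bool);m[b[0]:b[1],b[2]:b[3]]=1;return m
    rect(box(bb)&(hsv[...,2]>170)&(hsv[...,1]>30)&(abs(Z-.062)<.006),P,n+' brick')
    g=box(gb)&(hsv[...,1]>95)&(Z>.058)&(Z<.085)
    rect(g,P,n+' bangle'); 
    s=P[g];e=cv2.fitEllipse((s[:,:2]*1000).astype(np.float32));print('  ell',np.round(e[0],1),np.round(e[1],1))
    rect(box(pb)&(hsv[...,2]<70)&(Z>.045),P,n+' pad')
    rect(box(pb)&(hsv[...,2]<70),P,n+' padall')
# lid: centre from planar top
P=np.load('top0.npy');m=np.zeros(P.shape[:2],bool);m[165:235,270:340]=1
m&=abs(P[...,2]-.085)<.004
rect(m,P,'lid')
```

```text
top brick 2149 [array([574.2,  84.6]), array([109.4, 109.7]), np.float64(87.4)] mean [573.7  84.2  60.7] pct [[521.3, 31.6, 56.9], [626.8, 136.4, 64.7]]
top bangle 71 [array([564.5,  79.8]), array([57.1, 55.9]), np.float64(10.2)] mean [569.   82.3  72.5] pct [[537.0, 51.6, 67.2], [594.0, 107.0, 76.3]]
  ell [565.3  78.1] [55.  59.6]
top pad 217 [array([ 447.6, -163.8]), array([ 40.1, 262.3]), np.float64(19.5)] mean [ 483.2 -266.8   72.4] pct [[467.9, -284.1, 58.1], [501.7, -251.5, 67.8]]
top padall 225 [array([ 447.6, -163.8]), array([ 40.1, 262.3]), np.float64(19.5)] mean [ 483.2 -266.4   70.5] pct [[467.9, -284.0, 18.3], [501.7, -251.5, 67.8]]
scene brick 1932 [array([576. ,  87.9]), array([109.6, 111.3]), np.float64(86.8)] mean [572.7  94.   61.4] pct [[522.5, 36.8, 59.2], [627.1, 140.4, 63.5]]
scene bangle 273 [array([566.6,  81.7]), array([52.5, 64.4]), np.float64(38.3)] mean [566.7  81.6  69.4] pct [[537.4, 51.3, 64.2], [594.7, 111.2, 74.2]]
  ell [566.2  81.3] [54.6 60.8]
scene pad 149 [array([312. , 161.6]), array([ 45.2, 967.4]), np.float64(22.1)] mean [ 477.6 -247.1   74. ] pct [[451.3, -282.0, 60.6], [503.6, -215.4, 87.1]]
scene padall 149 [array([312. , 161.6]), array([ 45.2, 967.4]), np.float64(22.1)] mean [ 477.6 -247.1   74. ] pct [[451.3, -282.0, 60.6], [503.6, -215.4, 87.1]]
lid 1677 [array([ 566.2, -105.1]), array([114.3,  97.8]), np.float64(88.2)] mean [ 564.9 -104.3   83.1] pct [[518.8, -158.9, 81.1], [611.9, -49.6, 86.5]]
```

>>> apply_moves:
  steps:
    - {"slide":[4,1,0],"spin":7,"grip":3.6}
    - {"slide":[4,1,0],"spin":7,"grip":3.6}
    - {"slide":[4,1.2,0],"spin":7,"grip":3.6}
    - {"slide":[3,2.8,0],"spin":7,"grip":3.6}
    - {"slide":[3,2.9,0],"spin":7,"grip":3.6}

```text
t: 0.52
eef_pos: [0.3322, -0.5423, 0.2307]
orientation: [0.911, 0.413, 0.0, -0.0]
wrist_force: [0.2, -0.9, -0.3]
gripper_width: 0.0358
grip_force: 0.0
```

>>> apply_moves:
  steps:
    - {"slide":[2,3.5,0],"spin":7,"grip":2.6}
    - {"slide":[2,3.5,0],"spin":7,"grip":2.6}
    - {"slide":[2,3.5,0],"spin":7,"grip":2.6}
    - {"slide":[2,3.5,0],"spin":7,"grip":2.6}
    - {"slide":[2,3.5,0],"spin":7,"grip":2.6}

```text
t: 0.93
eef_pos: [0.4308, -0.3665, 0.2311]
orientation: [0.745, 0.667, -0.0, -0.0]
wrist_force: [0.7, -0.6, 0.6]
gripper_width: 0.026
grip_force: 0.0
```

>>> apply_moves:
  steps:
    - {"slide":[1.5,3.8,0],"spin":3,"grip":2.6}
    - {"slide":[1.5,3.8,0],"spin":0,"grip":2.6}
    - {"slide":[1.5,3.8,0],"spin":0,"grip":2.6}
    - {"slide":[1.5,3.8,0],"spin":0,"grip":2.6}
    - {"slide":[1.5,3.8,0],"spin":0,"grip":2.6}

```text
t: 1.35
eef_pos: [0.5055, -0.1766, 0.2311]
orientation: [0.729, 0.684, -0.0, -0.0]
wrist_force: [0.3, -1.3, -0.5]
gripper_width: 0.026
grip_force: 0.0
```

>>> apply_moves:
  steps:
    - {"slide":[1,4,0]}
    - {"slide":[1,4,0]}
    - {"slide":[1,4,0]}
    - {"slide":[1,4,0]}
    - {"slide":[1,4,0]}

```text
validation failed for argument at $.st...
```

>>> apply_moves:
  steps:
    - {"slide":[0.8,3.9,0],"spin":1,"grip":2.6}
    - {"slide":[0.8,3.9,0],"spin":0,"grip":2.6}
    - {"slide":[0.8,3.9,0],"spin":0,"grip":2.6}
    - {"slide":[0.8,3.9,0],"spin":0,"grip":2.6}
    - {"slide":[0.8,3.9,0],"spin":0,"grip":2.6}

```text
t: 1.77
eef_pos: [0.5452, 0.0184, 0.2311]
orientation: [0.723, 0.691, -0.0, -0.0]
wrist_force: [0.5, -0.5, -0.6]
gripper_width: 0.0261
grip_force: 0.0
```

>>> apply_moves:
  steps:
    - {"slide":[0.8,3.6,-2],"spin":0,"grip":2.6}
    - {"slide":[0.8,3.6,-2],"spin":0,"grip":2.6}
    - {"slide":[0.6,3.6,-2],"spin":0,"grip":2.6}
    - {"slide":[0,0,-4],"spin":0,"grip":2.6}
    - {"slide":[0,0,-2],"spin":0,"grip":2.6}

```text
t: 2.18
eef_pos: [0.5653, 0.1271, 0.1081]
orientation: [0.721, 0.693, -0.001, -0.002]
wrist_force: [-0.4, -1.1, -0.8]
gripper_width: 0.0263
grip_force: 0.0
```

>>> apply_moves:
  steps:
    - {"slide":[0,0,-1.5],"spin":0,"grip":2.6}
    - {"slide":[0,0,-0.8],"spin":0,"grip":2.6}
    - {"slide":[0,0,0],"spin":0,"grip":2.6}

```text
t: 2.43
eef_pos: [0.566, 0.1237, 0.0867]
orientation: [0.723, 0.691, -0.002, -0.001]
wrist_force: [-1.1, -1.4, -0.7]
gripper_width: 0.0257
grip_force: 0.0
```

```bash
cat > look.py <<'E'
import sys
from h import *
fn=sys.argv[1]; a=[int(x) for x in sys.argv[2].split(',')]  # scene crop u0,u1,v0,v1
b=[int(x) for x in sys.argv[3].split(',')]
out=[]
for n,c in(('scene',a),('top',b)):
    im,d=snap(n);im=im[c[2]:c[3],c[0]:c[1]];out.append(cv2.resize(im,(400,int(400*im.shape[0]/im.shape[1])),interpolation=cv2.INTER_CUBIC))
h=max(o.shape[0] for o in out)
cv2.imwrite('pics/'+fn,np.hstack([np.pad(o,((0,h-o.shape[0]),(0,0),(0,0))) for o in out]))
s=readout.get_state();print(s['t'],s['eef_pos'],s['wrist_force'])
E
python3 look.py a.png 160,320,170,330 170,340,120,290
```

```text
2.5333 [0.56772018 0.12415425 0.08911006] [0.13112304 0.62740488 1.00576547]
```

View pics/a.png

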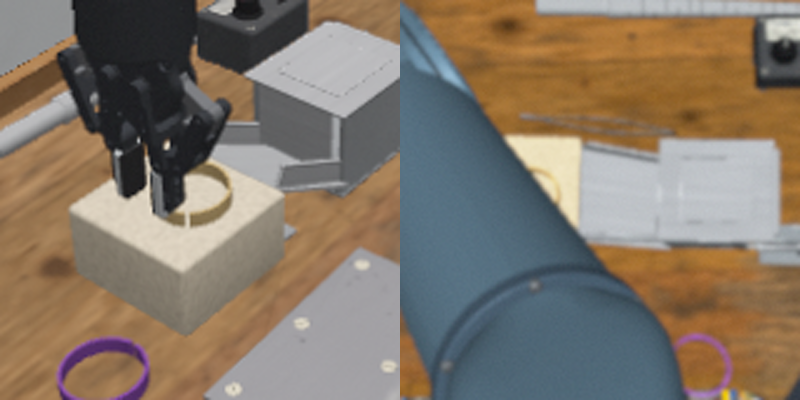

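The view shows the fingers straddling the bangle's rear, at scene crop (150,190). The bangle is still in place at crop (205,195) and the gap in the ring faces the camera. I'll move back slightly and touch down.

>>> apply_moves:
  steps:
    - {"slide":[0,0.4,0],"spin":0,"grip":2.6}
    - {"slide":[0,0,-1],"spin":0,"grip":2.6}
    - {"slide":[0,0,-0.6],"spin":0,"grip":2.6}
    - {"slide":[0,0,0],"spin":0,"grip":2.6}
    - {"slide":[0,0,0],"spin":0,"grip":2.6}

```text
t: 2.95
eef_pos: [0.5669, 0.1279, 0.0721]
orientation: [0.723, 0.691, -0.0, -0.0]
wrist_force: [1.0, -0.4, -1.4]
gripper_width: 0.026
grip_force: 0.0
```

>>> apply_moves:
  steps:
    - {"slide":[0,0,-0.2],"spin":0,"grip":2.6}
    - {"slide":[0,0,-0.2],"spin":0,"grip":2.6}
    - {"slide":[0,0,0],"spin":0,"grip":2.6}

```text
t: 3.2
eef_pos: [0.5672, 0.128, 0.0683]
orientation: [0.723, 0.691, -0.0, -0.0]
wrist_force: [0.4, -0.6, 0.7]
gripper_width: 0.0259
grip_force: 0.0
```

>>> apply_moves:
  steps:
    - {"slide":[0,0,-0.2],"spin":0,"grip":2.6}
    - {"slide":[0,-0.5,0],"spin":0,"grip":2.6}
    - {"slide":[0,-0.5,0],"spin":0,"grip":2.6}
    - {"slide":[0.1,-0.5,0],"spin":0,"grip":2.6}
    - {"slide":[0.1,-0.5,0],"spin":0,"grip":2.6}

```text
t: 3.62
eef_pos: [0.5695, 0.1072, 0.0666]
orientation: [0.723, 0.691, -0.0, 0.0]
wrist_force: [0.0, -0.0, 0.4]
gripper_width: 0.0263
grip_force: 0.0
```

>>> apply_moves:
  steps:
    - {"slide":[0.1,-0.5,0],"spin":0,"grip":2.6}
    - {"slide":[0.1,-0.5,0],"spin":0,"grip":2.6}
    - {"slide":[0.1,-0.5,0],"spin":0,"grip":2.6}
    - {"slide":[0.1,-0.5,0],"spin":0,"grip":2.6}
    - {"slide":[0,0,0],"spin":0,"grip":2.6}

```text
t: 4.03
eef_pos: [0.5737, 0.0864, 0.0665]
orientation: [0.724, 0.69, -0.0, 0.0]
wrist_force: [0.6, 0.1, 0.4]
gripper_width: 0.026
grip_force: 0.0
```

```bash
python3 look.py b.png 160,320,170,330 170,340,120,290
```

```text
4.1333 [0.57342531 0.08793844 0.0665716 ] [-0.28956428 -0.25848852  0.09371884]
```

View pics/b.png

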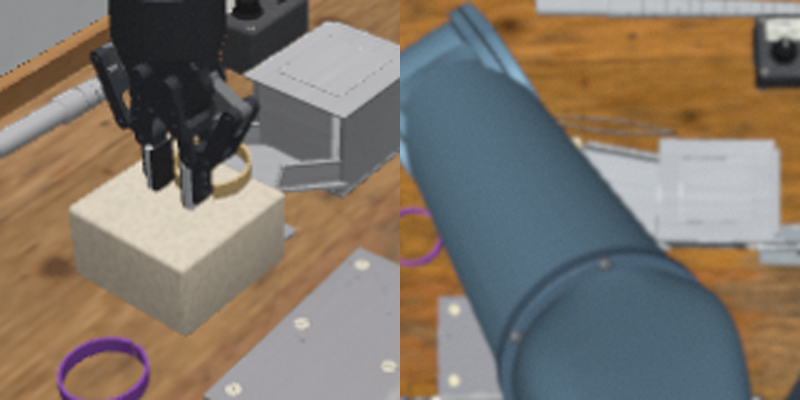

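The bangle sits in the finger notch at scene crop (235,170), reaching the chute edge. I'll keep pushing straight.

>>> apply_moves:
  steps:
    - {"slide":[0,-0.5,0],"spin":0,"grip":2.6}
    - {"slide":[0,-0.5,0],"spin":0,"grip":2.6}
    - {"slide":[0,-0.5,0],"spin":0,"grip":2.6}
    - {"slide":[0,-0.5,0],"spin":0,"grip":2.6}
    - {"slide":[0,-0.5,0],"spin":0,"grip":2.6}

```text
t: 4.55
eef_pos: [0.5733, 0.0624, 0.0666]
orientation: [0.723, 0.691, -0.0, 0.0]
wrist_force: [0.3, 0.7, -0.1]
gripper_width: 0.026
grip_force: 0.1
```

>>> apply_moves:
  steps:
    - {"slide":[0,-0.5,0],"spin":0,"grip":2.6}
    - {"slide":[0,-0.5,0],"spin":0,"grip":2.6}
    - {"slide":[0,0,0],"spin":0,"grip":2.6}
    - {"slide":[0,0,0],"spin":0,"grip":2.6}
    - {"slide":[0,0,0],"spin":0,"grip":2.6}

```text
t: 4.97
eef_pos: [0.5734, 0.0534, 0.0666]
orientation: [0.723, 0.691, 0.0, -0.0]
wrist_force: [0.6, 0.1, -0.5]
gripper_width: 0.0258
grip_force: 0.0
```

```bash
python3 look.py c.png 160,320,170,330 170,340,120,290
```

```text
5.0667 [0.57335234 0.05360762 0.06659876] [0.30699392 0.95911947 0.35176046]
```

View pics/c.png

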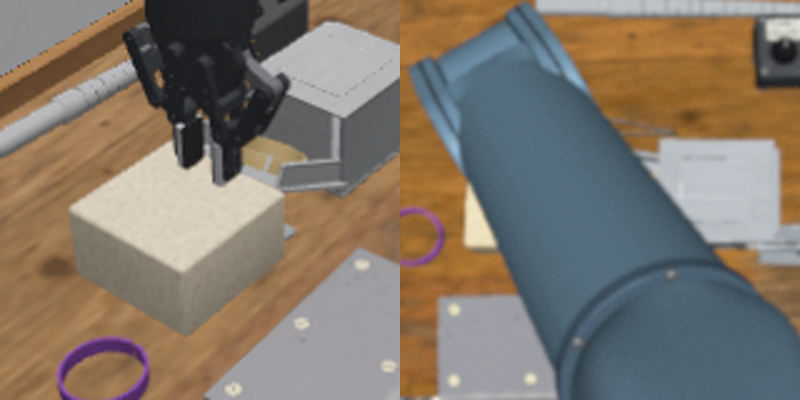

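The bangle has tipped into the chute (golden ring at scene crop (275,155)). Lifting now and moving over to the pad.

>>> apply_moves:
  steps:
    - {"slide":[0,0,3.5],"spin":0,"grip":2.6}
    - {"slide":[0,0,4],"spin":0,"grip":0}
    - {"slide":[0,0,3],"spin":0,"grip":0}
    - {"slide":[-1,-3.5,0],"spin":0,"grip":0}
    - {"slide":[-1,-3.5,0],"spin":0,"grip":0}

```text
t: 5.48
eef_pos: [0.5552, -0.0145, 0.1742]
orientation: [0.721, 0.693, 0.003, 0.001]
wrist_force: [0.4, -1.5, -0.5]
gripper_width: -0.0
grip_force: 0.0
```

>>> apply_moves:
  steps:
    - {"slide":[-1,-3.5,0],"spin":0,"grip":0}
    - {"slide":[-1,-3.6,0],"spin":0,"grip":0}
    - {"slide":[-1,-3.6,0],"spin":0,"grip":0}
    - {"slide":[-1,-3.6,0],"spin":0,"grip":0}
    - {"slide":[-1,-3.6,0],"spin":0,"grip":0}

```text
t: 5.9
eef_pos: [0.5028, -0.1972, 0.1718]
orientation: [0.723, 0.691, 0.0, 0.0]
wrist_force: [-0.2, 0.1, 0.2]
gripper_width: -0.0001
grip_force: 0.0
```

>>> apply_moves:
  steps:
    - {"slide":[-1,-3.6,0],"spin":0,"grip":0}
    - {"slide":[-0.9,-3.5,0],"spin":0,"grip":0}
    - {"slide":[0,0,-2],"spin":0,"grip":0}
    - {"slide":[0,0,-2],"spin":0,"grip":0}
    - {"slide":[0,0,0],"spin":0,"grip":0}

```text
t: 6.32
eef_pos: [0.4819, -0.2663, 0.1285]
orientation: [0.723, 0.691, -0.001, -0.003]
wrist_force: [-0.4, 0.6, -1.0]
gripper_width: -0.0002
grip_force: 0.0
```

```bash
python3 look.py d.png 230,390,130,270 190,400,140,300
```

```text
6.4167 [ 0.48424622 -0.26597644  0.13144297] [ 0.17256018 -0.59758067  0.43146058]
```

View pics/d.png

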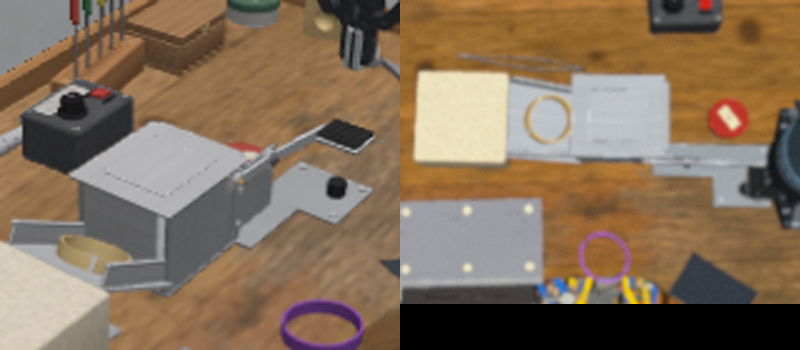

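The bangle lies level against the flap at top crop (548,118), the lid is shut, and the gripper is over the pad. Descending to touch it.

>>> apply_moves:
  steps:
    - {"slide":[0,0,-2],"spin":0,"grip":0}
    - {"slide":[0,0,-2],"spin":0,"grip":0}
    - {"slide":[0,0,-1],"spin":0,"grip":0}
    - {"slide":[0,0,-0.5],"spin":0,"grip":0}
    - {"slide":[0,0,0],"spin":0,"grip":0}

```text
t: 6.83
eef_pos: [0.4844, -0.2664, 0.0765]
orientation: [0.723, 0.691, -0.0, -0.0]
wrist_force: [-0.3, 0.3, 0.0]
gripper_width: 0.0
grip_force: 0.0
```

>>> apply_moves:
  steps:
    - {"slide":[0,0,-0.4],"spin":0,"grip":0}
    - {"slide":[0,0,-0.4],"spin":0,"grip":0}
    - {"slide":[0,0,-0.3],"spin":0,"grip":0}
    - {"slide":[0,0,-0.3],"spin":0,"grip":0}
    - {"slide":[0,0,0],"spin":0,"grip":0}

```text
t: 7.25
eef_pos: [0.4847, -0.267, 0.0626]
orientation: [0.723, 0.691, 0.0, 0.0]
wrist_force: [-0.4, -0.1, 3.9]
gripper_width: 0.0002
grip_force: 2.0
```

>>> apply_moves:
  steps:
    - {"slide":[0,0.05,-0.4],"spin":0,"grip":0}
    - {"slide":[0,0.05,-0.4],"spin":0,"grip":0}
    - {"slide":[0,0.1,-0.4],"spin":0,"grip":0}
    - {"slide":[0,0.1,-0.4],"spin":0,"grip":0}
    - {"slide":[0,0,0],"spin":0,"grip":0}

```text
t: 7.67
eef_pos: [0.4846, -0.2637, 0.0461]
orientation: [0.723, 0.691, 0.0, 0.0]
wrist_force: [0.2, -0.5, 4.7]
gripper_width: 0.0002
grip_force: 2.4
```

>>> apply_moves:
  steps:
    - {"slide":[0,0.15,-0.4],"spin":0,"grip":0}
    - {"slide":[0,0.15,-0.4],"spin":0,"grip":0}
    - {"slide":[0,0.1,-0.2],"spin":0,"grip":0}
    - {"slide":[0,0,0],"spin":0,"grip":0}

```text
t: 8.0
eef_pos: [0.4848, -0.26, 0.0364]
orientation: [0.723, 0.691, 0.0, 0.0]
wrist_force: [1.0, -1.6, 4.9]
gripper_width: -0.0001
grip_force: 2.3
```

Approaching the stop; small steps now.

>>> apply_moves:
  steps:
    - {"slide":[0,0.05,-0.15],"spin":0,"grip":0}
    - {"slide":[0,0.05,-0.15],"spin":0,"grip":0}
    - {"slide":[0,0,0],"spin":0,"grip":0}

```text
t: 8.25
eef_pos: [0.4848, -0.2588, 0.0336]
orientation: [0.723, 0.691, 0.0, 0.0]
wrist_force: [1.3, -0.9, 3.6]
gripper_width: -0.0002
grip_force: 2.2
```

>>> apply_moves:
  steps:
    - {"slide":[0,0.05,-0.1],"spin":0,"grip":0}
    - {"slide":[0,0,0],"spin":0,"grip":0}

```text
t: 8.42
eef_pos: [0.4848, -0.2583, 0.0327]
orientation: [0.723, 0.691, 0.0, 0.0]
wrist_force: [1.7, 0.7, 5.5]
gripper_width: 0.0
grip_force: 2.2
```

Run:
```python
from h import *
im,d=snap('top');P=world('top',d)[165:240,260:345];z=P[...,2];q=P[(z>.09)&(z<.2)]
if len(q): print(len(q),np.percentile(q[:,2],[50,90,98,100]).round(3)); 
# lid slope along y
s=q[(q[:,0]>.545)&(q[:,0]<.585)]
print(np.polyfit(s[:,1],s[:,2],1))
```

```text
1919 [0.147 0.166 0.172 0.175]
[0.40253057 0.18443142]
```

>>> apply_moves:
  steps:
    - {"slide":[0,0.05,-0.1],"spin":0,"grip":0}
    - {"slide":[0,0,-0.1],"spin":0,"grip":0}
    - {"slide":[0,0,0],"spin":0,"grip":0}

```text
t: 8.72
eef_pos: [0.4849, -0.2577, 0.0311]
orientation: [0.723, 0.691, 0.0, 0.0]
wrist_force: [0.4, 0.5, 8.5]
gripper_width: 0.0001
grip_force: 4.0
```

>>> apply_moves:
  steps:
    - {"slide":[0,0,-0.1],"spin":0,"grip":0}
    - {"slide":[0,0,0],"spin":0,"grip":0}

```text
t: 8.88
eef_pos: [0.485, -0.2577, 0.0308]
orientation: [0.723, 0.691, 0.0, 0.0]
wrist_force: [-1.9, 2.5, 16.8]
gripper_width: 0.0002
grip_force: 7.4
```

```bash
python3 look.py e.png 200,390,100,270 190,400,140,300
```

```text
8.9833 [ 0.48501067 -0.25768567  0.03084951] [-1.88293175  2.23657983 17.01880391]
```

View pics/e.png

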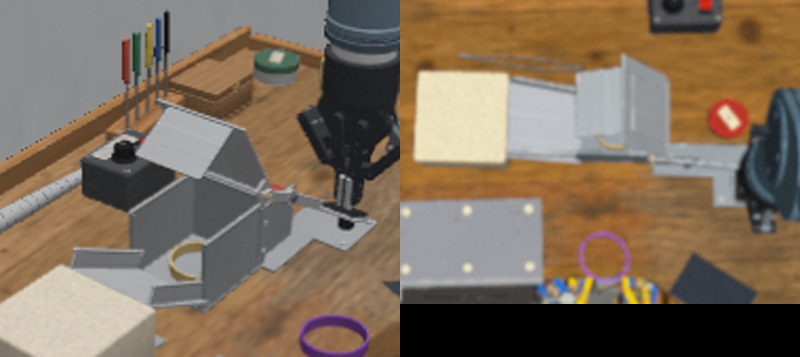

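The lever is at its stop and the lid is fully up. The ring has slid through the opening (scene crop (187,262)), so I'll check that it's fully inside.

Run:
```python
from h import *
im,d=snap('scene');P=world('scene',d);hsv=cv2.cvtColor(im,cv2.COLOR_BGR2HSV).astype(int)
c=im[205:245,265:310]
m=np.zeros(d.shape,bool);m[205:240,275:305]=1;m&=(hsv[...,1]>85)&(hsv[...,0]>12)&(hsv[...,0]<32)
s=P[m];o=np.array([.566,-.104]);a=np.deg2rad(-2.5);R=np.array([[np.cos(a),np.sin(a)],[-np.sin(a),np.cos(a)]])
l=(s[:,:2]-o)@R.T*1000
print(len(s),np.percentile(np.c_[l,s[:,2]*1000],[0,5,50,95,100],axis=0).round(1).tolist())
print(cv2.fitEllipse(l.astype(np.float32)))
cv2.imwrite('pics/f.png',cv2.resize(im[170:260,240:330],(600,600),interpolation=cv2.INTER_CUBIC))
```

```text
91 [[-11.7, -25.2, 5.0], [-4.9, -23.6, 7.1], [20.8, 0.6, 12.5], [29.6, 30.4, 16.2], [31.0, 31.5, 17.4]]
((4.145872116088867, 1.9072062969207764), (49.05040740966797, 58.37342071533203), 23.948963165283203)
```

View pics/f.png

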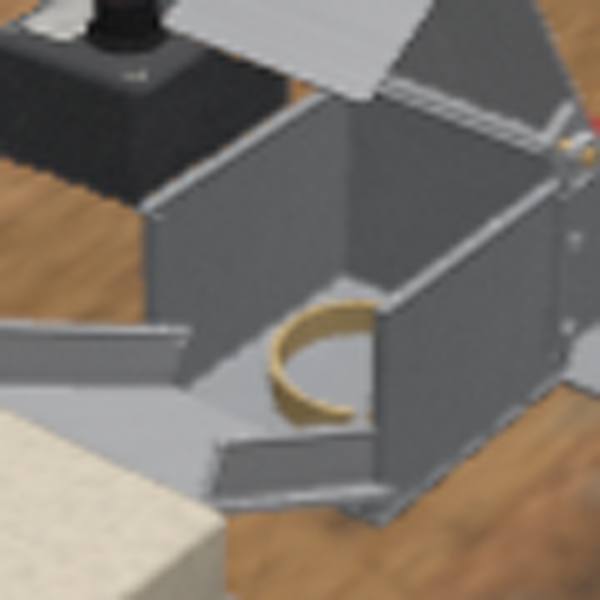

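The bangle lies flat on the box floor, fully inside. Letting the lever up slowly.

>>> apply_moves:
  steps:
    - {"slide":[0,0,0.15],"spin":0,"grip":0}
    - {"slide":[0,-0.05,0.15],"spin":0,"grip":0}
    - {"slide":[0,-0.05,0.15],"spin":0,"grip":0}
    - {"slide":[0,-0.1,0.15],"spin":0,"grip":0}
    - {"slide":[0,-0.05,0.15],"spin":0,"grip":0}

```text
t: 9.45
eef_pos: [0.4846, -0.2605, 0.0373]
orientation: [0.723, 0.691, 0.0, 0.0]
wrist_force: [1.0, -0.7, 3.3]
gripper_width: -0.0002
grip_force: 2.2
```

>>> apply_moves:
  steps:
    - {"slide":[0,-0.05,0.15],"spin":0,"grip":0}
    - {"slide":[0,-0.05,0.15],"spin":0,"grip":0}
    - {"slide":[0,-0.05,0.15],"spin":0,"grip":0}
    - {"slide":[0,-0.05,0.15],"spin":0,"grip":0}
    - {"slide":[0,-0.05,0.15],"spin":0,"grip":0}

```text
t: 9.87
eef_pos: [0.4844, -0.2632, 0.0448]
orientation: [0.723, 0.691, -0.0, 0.0]
wrist_force: [2.1, -2.4, 4.3]
gripper_width: -0.0002
grip_force: 2.2
```

>>> apply_moves:
  steps:
    - {"slide":[0,-0.05,0.15],"spin":0,"grip":0}
    - {"slide":[0,-0.05,0.15],"spin":0,"grip":0}
    - {"slide":[0,-0.05,0.15],"spin":0,"grip":0}
    - {"slide":[0,-0.05,0.15],"spin":0,"grip":0}
    - {"slide":[0,-0.05,0.15],"spin":0,"grip":0}

```text
t: 10.28
eef_pos: [0.4844, -0.2653, 0.0522]
orientation: [0.723, 0.691, 0.0, -0.0]
wrist_force: [2.4, -2.0, 4.1]
gripper_width: 0.0001
grip_force: 2.1
```

>>> apply_moves:
  steps:
    - {"slide":[0,-0.05,0.15],"spin":0,"grip":0}
    - {"slide":[0,-0.05,0.15],"spin":0,"grip":0}
    - {"slide":[0,0,0.15],"spin":0,"grip":0}
    - {"slide":[0,0,0.1],"spin":0,"grip":0}
    - {"slide":[0,0,0.1],"spin":0,"grip":0}

```text
t: 10.7
eef_pos: [0.4843, -0.2664, 0.0587]
orientation: [0.723, 0.691, -0.0, 0.0]
wrist_force: [2.5, -1.6, 4.2]
gripper_width: 0.0002
grip_force: 2.0
```

>>> apply_moves:
  steps:
    - {"slide":[0,0,0.08],"spin":0,"grip":0}
    - {"slide":[0,0,0.08],"spin":0,"grip":0}
    - {"slide":[0,0,0.08],"spin":0,"grip":0}
    - {"slide":[0,0,0.08],"spin":0,"grip":0}
    - {"slide":[0,0,0.08],"spin":0,"grip":0}

```text
t: 11.12
eef_pos: [0.484, -0.2665, 0.0625]
orientation: [0.723, 0.691, -0.0, -0.0]
wrist_force: [1.2, -2.3, 3.5]
gripper_width: 0.0001
grip_force: 1.9
```

>>> apply_moves:
  steps:
    - {"slide":[0,0,0.08],"spin":0,"grip":0}
    - {"slide":[0,0,0.08],"spin":0,"grip":0}
    - {"slide":[0,0,0.08],"spin":0,"grip":0}
    - {"slide":[0,0,0.08],"spin":0,"grip":0}
    - {"slide":[0,0,0.08],"spin":0,"grip":0}

```text
t: 11.53
eef_pos: [0.4832, -0.2656, 0.0659]
orientation: [0.723, 0.691, -0.0, -0.001]
wrist_force: [0.3, 0.4, 0.7]
gripper_width: 0.0003
grip_force: 0.0
```

>>> apply_moves:
  steps:
    - {"slide":[0,0,0.08],"spin":0,"grip":0}
    - {"slide":[0,0,0.08],"spin":0,"grip":0}
    - {"slide":[0,0,0.08],"spin":0,"grip":0}
    - {"slide":[0,0,0.08],"spin":0,"grip":0}
    - {"slide":[0,0,0],"spin":0,"grip":0}

```text
t: 11.95
eef_pos: [0.4844, -0.2664, 0.0699]
orientation: [0.723, 0.691, 0.0, 0.0]
wrist_force: [0.3, 0.3, -0.4]
gripper_width: -0.0001
grip_force: 0.0
```

Contact has ended with the lid shut. Rising clear and checking.

>>> apply_moves:
  steps:
    - {"slide":[0,0,1],"spin":0,"grip":0}
    - {"slide":[0,0,3],"spin":0,"grip":0}
    - {"slide":[0,0,4],"spin":0,"grip":0}
    - {"slide":[0,-3,4],"spin":0,"grip":0}
    - {"slide":[0,-3,1],"spin":0,"grip":0}

```text
t: 12.37
eef_pos: [0.4879, -0.3204, 0.1996]
orientation: [0.721, 0.693, 0.002, 0.004]
wrist_force: [1.3, -0.0, -0.1]
gripper_width: 0.0003
grip_force: 0.0
```

>>> apply_moves:
  steps:
    - {"slide":[0,-3,0],"spin":0,"grip":0}
    - {"slide":[0,-3,0],"spin":0,"grip":0}
    - {"slide":[0,0,0],"spin":0,"grip":0}
    - {"slide":[0,0,0],"spin":0,"grip":0}
    - {"slide":[0,0,0],"spin":0,"grip":0}

```text
t: 12.78
eef_pos: [0.4845, -0.3804, 0.1934]
orientation: [0.723, 0.691, 0.0, -0.0]
wrist_force: [0.3, 0.6, -0.0]
gripper_width: 0.0002
grip_force: 0.0
```

```bash
python3 look.py g.png 200,390,100,270 190,400,140,300
```

```text
12.8833 [ 0.48484365 -0.3796264   0.19334403] [0.15031326 0.53707987 0.37921918]
```

View pics/g.png

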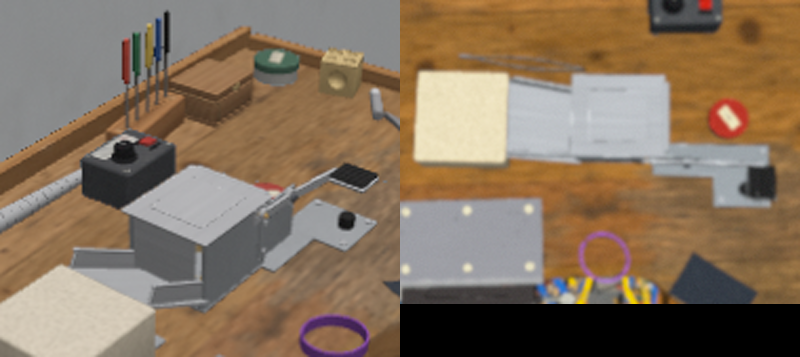

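The lid is shut, the chute is empty, the pad is up, the tin and tweezers haven't moved, and the arm is clear.

```bash
python3 -c "
from h import *
print(workorder.close_job())"
```

```text
the job is handed in; nothing more can be done
None
```

The brass bangle is in the scrap box with the lid shut and not slammed, the tin and tweezers untouched and the arm clear; I handed the job in at about 13 s and got no verdict back.

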